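# Load the banding magazine with praline cartons

## Robot

A 7-joint arm with a two-finger parallel gripper is mounted at the origin on the work surface. World frame = base frame: x ahead of the robot, y to its left, z up, the work surface at z = 0. Lengths are in m, angles in rad, forces in N, time in s.
With the tool pointing down it reaches from about 0.4 to 0.875 m from the base axis. Payload 19.3 kg.
Tool frame: the origin (TCP) lies between the finger pads; the fingertips stand bot.tcp_to_tips ahead of it and the grasp point (between the pads) is the TCP (bot.tcp_to_tips is the distance from the TCP to the fingertips, in m); z points along the fingers, y is the line along which they close (so a half turn about z gives the same grasp; the last joint's range is limited). The gripper opens to 85 mm and grips with 20 to 120 N. Pads are 22 mm wide; open, the fingers measure 114 mm over their backs; the gripper's body (76 mm by 85 mm) begins 54 mm behind the grasp point. The pads swing forward as they close: fully open they stand 13 mm farther back than shut.
Start: joints at [-1.372, 0.521, -0.036, 1.599, 0.021, 1.021, -0.113], TCP at [0.166, 0.603, 0.25] pointing down, gripper open.
Joint ranges: [-2.91, 2.91], [-0.3, 2.13], [-1.5, 1.42], [0.17, 2.43], [-1.26, 4.41], [0.16, 1.93], [-2.52, 2.52]. Speed limits (rad/s): [1.89, 1.89, 2.39, 2.39, 3.01, 3.01, 3.01].

## Interface

Orientations are given as [roll, pitch, yaw] about the fixed x, y, z axes, in that order (R = Rz(yaw) Ry(pitch) Rx(roll)).
In Python, from workcell import telemetry, grab_frame, bot gives the robot as it stands. The module is installed in compiled form; this text tells all that it offers.
- The arm moves only by the shell command python3 -m crank 'ROWS' [FORCE]. ROWS is text: rows parted by semicolons, each of 7 numbers parted by spaces: the finger opening in m, from 0 to 0.0854, then the shift along the tool's x, y, z in m, then the turn, a rotation vector about the tool's x, y, z in degrees. A call has exactly 8 rows; each row shifts and turns the commanded pose from where the row before left it, along the tool's axes as they then stand; what a row does not reach is not made up. A row lasts 1/12 s, in which the tool goes at most 41.7 mm and 7.16 degrees, less where a joint would pass 70% of its speed; a pose out of reach is approached as far as the arm can. A call with a gripper value outside its range is refused whole. The fingers move at their own pace and stop on an object; FORCE is the grip in N (left out, the last holds). Time passes only in rows, so rows that do not move let the fingers close, or fill a call up. It gives the time, the measured TCP pose, the force, the opening and the grip force at its end, in the units of the state.
- telemetry.observe(): the state, without advancing time (a new reading comes with each control period).
- grab_frame(name): name is "scene" or "top"; returns a dict with "pixels" (420x560x3 uint8, red, green, blue), "depth" (420x560 float32, m along the optical axis (not along the pixel's ray), 0 where there is no reading), "vertical_fov" (degrees; the focal length in pixels is half the picture's height over the tangent of half this angle, whatever the lens; pixels are square), "cx", "cy" (the principal point, pixels), "R" (3x3) and "t" (3): a world point X has camera coordinates R X + t. Camera axes: x right, y down, z forward; pixel columns grow to the right and rows downward; lengths in m; the calibration is good to about 2 mm. A picture is of the moment at which its call begins.
- bot.job_done(): hands the job in; it is judged then, once.
The state is a dict: "clock": time; "qpos": joint angles; "qd": joint speeds; "joint_efforts": joint torques, N m; "position": TCP position; "tool_rot": TCP orientation; "force": force on the tool from outside, world axes, zero at the start; "moment": the same for the moment, N m; "grip_width": finger opening in m; "finger_force": force on a finger pad.
Only numpy, scipy, OpenCV 4.12 (cv2) and the standard library are available. Lean on these libraries where they do the work, as an engineer would, in place of code of your own. Each camera call takes 0.05 s, during which the arm holds its last target. There are 200 camera calls.

## Task

Load the two cartons that have a sloping end into the tilted steel rail so that both slide down and lie one behind the other against the stop at its low end, standing on their undersides, each with its sloping end pointing downhill. Either carton may go first; leave the plain square-ended carton where it is.

Things in the scene. Friction and masses are not known exactly. Their poses are not given: they have to be found in the camera images.
- pack_a: One of two equal brown cartons, 80 mm long (x), 40 wide (y), 40 high, about 0.12 kg. Origin: centre of underside. The -x end is the sloping end: its top 24 mm are cut off at 45 degrees, with a dark window in the slope (flat top from x = -16 to +40, end face below the slope 16 high). The +x end is square. Grip it across the 40 mm width (y), at its middle, tips 18+ mm above its underside.
- pack_b: The other, equal carton with a sloping end; same sizes and axes as pack_a.
- rail: Fixed, polished, straight steel rail. Origin: mid-floor at the low-end stop, 60 mm above the table; x uphill along the floor (24 deg), z square to it. Floor x 0-340 mm, 58 wide, side walls 14 high, stop 30. Wire guides cover x 0-155, 50 above the floor (hoops to 62). Open beyond: lay a carton there, middle at x 250-270, axes along the rail's; let go, it slides down by itself.
- plain_box: Bystander: a brown carton of the same 80 x 40 x 40 mm, with both ends square and no slope, a dark window in its top. Origin: centre of the underside, x along its length. To be left alone.
Mind the look-alikes: they are no part of the job. Leave any turquoise look-alike of the pack_b alone.

How it is judged:
By the outcome, as a careful person would: the job done as asked, in the order asked, and still so for the second after the job is handed in, with the robot touching nothing.
It also fails if it takes over 59 s, if anything falls off the work surface, if the arm or the gripper's body presses on something with over 40 N, if the wrist force passes 120 N, or if a joint passes its speed limit or range.

## Working session

There is one attempt and no reset: what is moved stays moved. The work goes in short steps, Python scripts to look and compute and a shell command to move; the robot and the scene stay as the last step left them, time stands still between calls to the robot, and variables do not carry over. Pictures are saved under pics/ and viewed, at most 10 in all, crops included, and the job is handed in when it is done.

```bash
mkdir -p pics
cat > h.py <<'E'
import numpy as np, cv2
from workcell import telemetry, grab_frame, bot
def snap(name,fn):
    f=grab_frame(name); np.savez(fn+'.npz',**{k:f[k] for k in f}); cv2.imwrite('pics/'+fn+'.png',cv2.cvtColor(f['pixels'],cv2.COLOR_RGB2BGR)); return f
def load(fn): return dict(np.load(fn+'.npz'))
def w(f,u,v,r=1):
    u0,v0=int(round(u)),int(round(v)); p=f['depth'][v0-r:v0+r+1,u0-r:u0+r+1]; d=np.median(p[p>0])
    F=210/np.tan(np.radians(float(f['vertical_fov']))/2)
    c=np.array([(u-f['cx'])/F*d,(v-f['cy'])/F*d,d]); return f['R'].T@(c-f['t'])
E
python3 -c "
from h import *
a=snap('scene','s0');b=snap('top','t0')
s=telemetry.observe();print(s,bot.tcp_to_tips)
for f in(a,b):print(f['vertical_fov'],f['R'],f['t'],f['cx'],f['cy'])"
```

```text
{'clock': 0.1, 'qpos': array([-1.37219538,  0.52195378, -0.03635084,  1.59995778,  0.02115632,
        1.02106407, -0.11277823]), 'qd': array([-1.17890386e-03,  4.49294374e-04,  1.54029666e-03, -1.20208152e-03,
        1.20183357e-03,  6.76528008e-05, -8.30556573e-04]), 'joint_efforts': array([ 3.82337370e-03, -9.28470683e+01,  1.98453382e+00, -3.70536554e+01,
        1.82324101e-02,  5.14083556e-03,  5.60415253e-05]), 'position': array([0.16591736, 0.60228529, 0.24978095]), 'tool_rot': array([-3.14059196e+00,  1.99771343e-05,  2.87280009e+00]), 'force': array([-0.15532281,  0.71287268, -0.77052926]), 'moment': array([ 0.01465826,  0.03703991, -0.0052121 ]), 'finger_force': 0.0, 'grip_width': 0.08568738543035105} 0.019
45.36706685994795 [[ 0.17336432  0.98454805  0.02469709]
 [ 0.52337463 -0.07085781 -0.84915144]
 [-0.83428041  0.1601384  -0.52757169]] [-0.03908089 -0.19245607  1.25867473] 281.68395032443635 213.09423619266013
51.667096643987676 [[ 0.02151955 -0.99930919  0.03029952]
 [-0.99078575 -0.02536987 -0.13304122]
 [ 0.13371801 -0.02715734 -0.99064725]] [-0.05952731  0.48678976  0.891867  ] 279.94995563045813 208.51802294851285
```

View pics/s0.png

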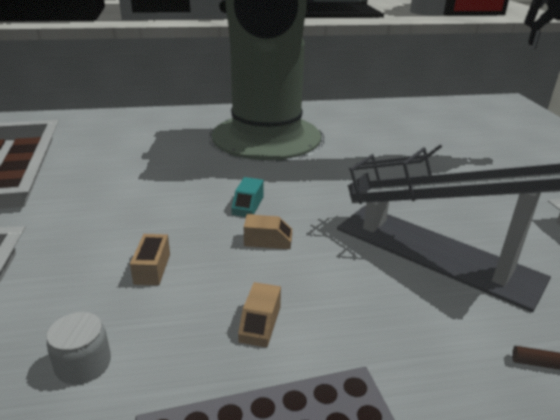

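View pics/t0.png

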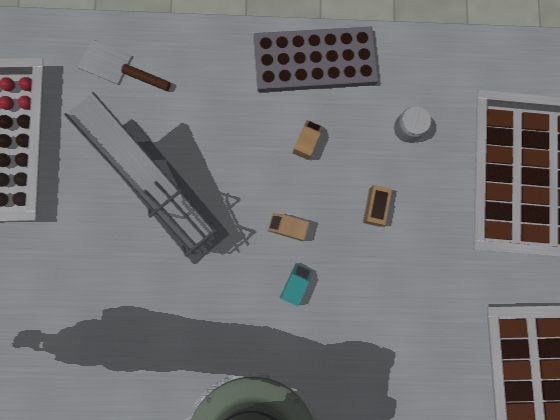

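The top view shows three brown cartons. Those at (308,140) and (290,227) have a dark window in a sloping end, matching scene (260,312) and (267,232). The one at (379,205) has its window in a flat top, so it is the plain box. The turquoise one at (297,285) is the look-alike. The rail runs from its low end at about (205,245) to its high end at about (85,105). Next I'll confirm the cartons in a crop and measure them.

```bash
cat > m.py <<'E'
from h import *
f=load('t0')
F=210/np.tan(np.radians(float(f['vertical_fov']))/2)
v,u=np.mgrid[0:420,0:560]; d=f['depth']
C=np.stack([(u-f['cx'])/F*d,(v-f['cy'])/F*d,d],-1); W=(C-f['t'])@f['R']; np.save('W.npy',W)
print('table z',np.median(W[300:,400:480,2][d[300:,400:480]>0]))
for n,(a,b) in dict(P1=(308,140),P2=(290,227),plain=(379,205)).items():
    s=np.s_[b-28:b+28,a-28:a+28]; P=W[s].reshape(-1,3); px=f['pixels'][s].reshape(-1,3).astype(int)
    m=(P[:,2]>0.034)&(P[:,2]<.06); Q=P[m].astype(np.float32)
    print(n,m.sum(),'ztop',np.median(Q[:,2]),cv2.minAreaRect(Q[:,:2].copy()))
    m2=(P[:,2]>0.010)&(P[:,2]<.06);r=cv2.minAreaRect(P[m2][:,:2].astype(np.float32)); print('  full',r)
    dk=m2&(px.sum(1)<170); print('  dark',P[dk].mean(0),dk.sum())
# rail floor
poly=np.zeros((420,560),np.uint8); cv2.fillPoly(poly,[np.array([[88,105],[98,100],[165,178],[150,190]])],1)
P=W[(poly>0)&(d>0)]; c=np.median(P,0);
for _ in range(4):
    _,_,V=np.linalg.svd(P-P.mean(0),full_matrices=False); r=(P-P.mean(0))@V[2]; P=P[abs(r)<max(.003,1.5*np.median(abs(r)))]
print('floor n',V[2],'tilt',np.degrees(np.arccos(abs(V[2][2]))),P.mean(0),len(P), P.min(0),P.max(0))
i=cv2.imread('pics/t0.png'); 
A=cv2.resize(i[100:310,255:405],None,fx=2.6,fy=2.6,interpolation=cv2.INTER_CUBIC)
B=cv2.resize(i[80:270,60:260],None,fx=2,fy=2,interpolation=cv2.INTER_CUBIC)
o=np.zeros((546,800,3),np.uint8); o[:A.shape[0],:390]=A[:546,:390]; o[:380,400:800]=B; cv2.imwrite('pics/c1.png',o)
E
python3 m.py
```

```text
table z 0.00025968681213550063
P1 510 ztop 0.039653398 ((0.6414366364479065, -0.10312788188457489), (0.03991314768791199, 0.06477030366659164), 67.58203887939453)
  full ((0.6490615606307983, -0.10630824416875839), (0.03997742012143135, 0.08148414641618729), 67.58203887939453)
  dark [ 0.6747078  -0.11785437  0.02878791] 70
P2 572 ztop 0.039743543 ((0.4499521851539612, -0.0715988427400589), (0.06515741348266602, 0.04026024416089058), 75.18702697753906)
  full ((0.45182159543037415, -0.06448965519666672), (0.07979287952184677, 0.04036659747362137), 74.99871826171875)
  dark [ 0.45925889 -0.03818841  0.03013302] 92
plain 719 ztop 0.040207095 ((0.5015547275543213, -0.2585071623325348), (0.041346367448568344, 0.08074576407670975), 79.18207550048828)
  full ((0.5015578269958496, -0.2584197521209717), (0.041448380798101425, 0.08096209168434143), 78.84585571289062)
  dark [ 0.50147332 -0.25941392  0.04061485] 328
floor n [-0.34119164 -0.21413506  0.91527834] tilt 23.75471404310128 [0.58223933 0.24554838 0.15463097] 1226 [0.5079824  0.18173208 0.11586863] [0.65387729 0.30401397 0.19345203]
```

View pics/c1.png

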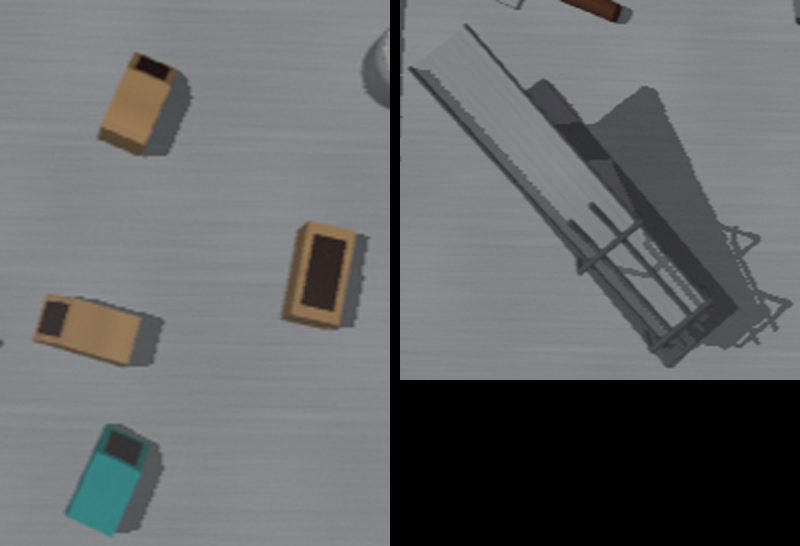

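Crop confirmed: the sloping cartons are at top-view (308,140) and (290,227). The flat-topped one at (379,205) and the turquoise one stay untouched. Now I'll fit the rail axis and write a target helper.

```bash
cat > r.py <<'E'
from h import *
W=np.load('W.npy'); d=load('t0')['depth']
n=np.array([-.34119,-.21414,.91528]); c=np.array([.58224,.24555,.15463])
s=np.s_[90:265,60:245]; P=W[s][d[s]>0].reshape(-1,3); h=(P-c)@n
yaw=np.arctan2(.21414,.34119)
L=P[(abs(h)<.004)&(P[:,2]>.05)]
k=P[(h>.009)&(h<.018)&(P[:,2]>.06)]
for it in range(3):
    ex=np.array([np.cos(yaw),np.sin(yaw),0]); ey=np.array([-np.sin(yaw),np.cos(yaw),0])
    x=(k-c)@ex; y=(k-c)@ey
    out=[]
    for lo,hi in((.015,.05),(-.05,-.015)):
        m=(y>lo)&(y<hi)&(x>-.03)&(x<.13); p=np.polyfit(x[m],y[m],1); out.append((p,m.sum(),np.std(y[m]-np.polyval(p,x[m]))))
    print(np.degrees(yaw),out); yaw+=np.arctan(np.mean([o[0][0] for o in out]))
ex=np.array([np.cos(yaw),np.sin(yaw),0]); ey=np.array([-np.sin(yaw),np.cos(yaw),0])
xx=(L-c)@ex; yy=(L-c)@ey; m=abs(yy)<.025; print('floor x range',xx[m].min(),xx[m].max(), 'y',yy.min(),yy.max())
for b in np.arange(-.2,.2,.02):
    q=m&(xx>b)&(xx<b+.02); print(round(b,2),q.sum(),np.round(L[q].mean(0),4) if q.any() else '',end=' | ')
q=P[(h>.02)]; print('\nguide',((q-c)@ex).min(),((q-c)@ex).max(),np.percentile((q-c)@ex,[2,98]))
E
python3 r.py
```

```text
32.11348491052367 [(array([0.16957108, 0.04275629]), np.int64(80), np.float64(0.000981509573755643)), (array([ 0.16400875, -0.01885912]), np.int64(56), np.float64(0.000892067033662116))]
41.58267754353336 [(array([0.00532077, 0.04217978]), np.int64(126), np.float64(0.000975102331477654)), (array([ 0.00649387, -0.01846815]), np.int64(136), np.float64(0.0008850210902354925))]
41.92113823444227 [(array([-0.00058185,  0.04217905]), np.int64(126), np.float64(0.0009750886831438959)), (array([ 0.00059025, -0.01846788]), np.int64(136), np.float64(0.0008850025724875082))]
floor x range -0.21155889208242648 0.09901224032132283 y -0.026854018746063416 0.04680692771977168
-0.2 169 [0.4372 0.1228 0.0704] | -0.18 186 [0.4525 0.1357 0.0795] | -0.16 177 [0.4674 0.1491 0.0881] | -0.14 189 [0.4823 0.1625 0.0969] | -0.12 139 [0.4996 0.1769 0.1069] | -0.1 203 [0.5119 0.1888 0.1149] | -0.08 236 [0.5272 0.2023 0.1236] | -0.06 260 [0.5422 0.2152 0.1322] | -0.04 264 [0.557  0.2287 0.1411] | -0.02 273 [0.5723 0.2418 0.1501] | -0.0 279 [0.5869 0.2554 0.1589] | 0.02 285 [0.6019 0.2688 0.1678] | 0.04 292 [0.6167 0.2821 0.1768] | 0.06 295 [0.6315 0.2954 0.1856] | 0.08 269 [0.646  0.3077 0.1939] | 0.1 0  | 0.12 0  | 0.14 0  | 0.16 0  | 0.18 0  | 
guide -0.24058669322049692 0.09029772341420308 [-0.23436904 -0.0987354 ]
```

```bash
cat > g.py <<'E'
import sys
from h import *
from scipy.spatial.transform import Rotation as S
RR=S.from_euler('ZY',[41.9,-24],degrees=True).as_matrix(); O=np.array([.4169,.1131,.060])
def rail(x,z,k): return O+RR@[x,0,z], RR@np.diag([1,-1,-1] if k==0 else [-1,1,-1])
def down(x,y,z,yaw): return np.array([x,y,z]), S.from_euler('xyz',[np.pi,0,np.radians(yaw)]).as_matrix()
T={'p1hi':down(.649,-.106,.15,157.6),'p1':down(.649,-.106,.038,157.6),
'p2hi':down(.452,-.0645,.15,75),'p2':down(.452,-.0645,.038,75)}
for k,i in ((0,1),(180,2)): T[f'r{i}hi']=rail(.26,.125,k); T[f'r{i}']=rail(.26,.040,k)
if __name__=='__main__':
    s=telemetry.observe(); p=s['position']; R=S.from_euler('xyz',s['tool_rot']).as_matrix()
    print('clock',round(s['clock'],2),'pos',np.round(p,4),'q',np.round(s['qpos'],2),'grip',round(s['grip_width'],4),'F',np.round(s['force'],1))
    for n in sys.argv[1:]:
        q,Q=T[n]; rv=S.from_matrix(R.T@Q).as_rotvec(degrees=True)
        # shift in the present tool axes; then turn ; or turn first, then shift in the new axes
        print(n,'| shift now mm',np.round(R.T@(q-p)*1e3,1),'| turn deg',np.round(rv,2),np.round(np.linalg.norm(rv),1),'| shift after turn mm',np.round(Q.T@(q-p)*1e3,1))
E
python3 g.py p1hi p2hi r1hi
```

```text
clock 0.1 pos [0.1659 0.6023 0.2498] q [-1.37  0.52 -0.04  1.6   0.02  1.02 -0.11] grip 0.0857 F [-0.2  0.7 -0.8]
p1hi | shift now mm [-653.8 -554.5  100.3] | turn deg [-0.06  0.    7.  ] 7.0 | shift after turn mm [-716.5 -470.8   99.8]
p2hi | shift now mm [-452.9 -566.8  100.4] | turn deg [-4.00e-02  5.00e-02  8.96e+01] 89.6 | shift after turn mm [-570.   448.9   99.8]
r1hi | shift now mm [-472.7 -247.9  -29.9] | turn deg [-25.66  14.06 120.57] 124.1 | shift after turn mm [ 55.  531.7  -8.5]
```

```bash
python3 -m crank '0.085 0 0 0 0 0 3.5; 0.085 0 0 0 0 0 3.5; 0.085 -0.0298 -0.0196 0 0 0 0; 0.085 -0.0298 -0.0196 0 0 0 0; 0.085 -0.0298 -0.0196 0 0 0 0; 0.085 -0.0298 -0.0196 0 0 0 0; 0.085 -0.0298 -0.0196 0 0 0 0; 0.085 -0.0298 -0.0196 0 0 0 0' 60
python3 -m crank '0.085 -0.0298 -0.0196 0 0 0 0; 0.085 -0.0298 -0.0196 0 0 0 0; 0.085 -0.0298 -0.0196 0 0 0 0; 0.085 -0.0298 -0.0196 0 0 0 0; 0.085 -0.0298 -0.0196 0 0 0 0; 0.085 -0.0298 -0.0196 0 0 0 0; 0.085 -0.0298 -0.0196 0 0 0 0; 0.085 -0.0298 -0.0196 0 0 0 0'
python3 -m crank '0.085 -0.0298 -0.0196 0 0 0 0; 0.085 -0.0298 -0.0196 0 0 0 0; 0.085 -0.0298 -0.0196 0 0 0 0; 0.085 -0.0298 -0.0196 0 0 0 0; 0.085 -0.0298 -0.0196 0.015 0 0 0; 0.085 -0.0298 -0.0196 0.015 0 0 0; 0.085 -0.0298 -0.0196 0.015 0 0 0; 0.085 -0.0298 -0.0196 0.015 0 0 0'
python3 g.py p1hi p1
```

```text
clock: 0.77
position: [0.2871, 0.424, 0.2502]
tool_rot: [-3.141, -0.0, 2.751]
force: [0.4, 0.7, 0.4]
grip_width: 0.0851
finger_force: 0.0
clock: 1.43
position: [0.4477, 0.1882, 0.2503]
tool_rot: [-3.141, -0.0, 2.751]
force: [0.8, 1.6, 0.1]
grip_width: 0.0852
finger_force: 0.0
clock: 2.1
position: [0.6084, -0.0476, 0.1893]
tool_rot: [-3.142, -0.0, 2.751]
force: [0.4, 1.4, 0.6]
grip_width: 0.085
finger_force: 0.0
clock 2.1 pos [ 0.6084 -0.0476  0.1893] q [-0.15  0.58  0.19  1.71 -0.14  0.87  1.28] grip 0.085 F [0.4 1.4 0.6]
p1hi | shift now mm [-59.9 -38.6  39.3] | turn deg [-0.   -0.02  0.01] 0.0 | shift after turn mm [-59.8 -38.5  39.3]
p1 | shift now mm [-59.9 -38.5 151.3] | turn deg [-0.   -0.02  0.01] 0.0 | shift after turn mm [-59.8 -38.5 151.3]
```

```bash
python3 -m crank '0.085 -0.030 -0.0193 0.010 0 0 0; 0.085 -0.030 -0.0193 0.010 0 0 0; 0.085 0 0 0.025 0 0 0; 0.085 0 0 0.025 0 0 0; 0.085 0 0 0.025 0 0 0; 0.085 0 0 0.025 0 0 0; 0.085 0 0 0.020 0 0 0; 0.085 0 0 0.0113 0 0 0'
python3 -m crank '0.085 0 0 0 0 0 0; 0.03 0 0 0 0 0 0; 0.03 0 0 0 0 0 0; 0.03 0 0 0 0 0 0; 0.03 0 0 0 0 0 0; 0.03 0 0 0 0 0 0; 0.03 0 0 0 0 0 0; 0.03 0 0 0 0 0 0' 40
python3 g.py p1 r1hi
```

```text
clock: 2.77
position: [0.6472, -0.1043, 0.0362]
tool_rot: [-3.141, -0.003, 2.751]
force: [-0.6, 1.0, 0.2]
grip_width: 0.0853
finger_force: 0.0
clock: 3.43
position: [0.6492, -0.1046, 0.0404]
tool_rot: [3.141, 0.002, 2.751]
force: [-1.6, -0.5, 8.9]
grip_width: 0.0393
finger_force: 40.4
clock 3.43 pos [ 0.6492 -0.1046  0.0404] q [-0.03  0.84  0.15  1.64 -0.18  0.67  1.39] grip 0.0393 F [-1.6 -0.5  8.9]
p1 | shift now mm [-0.3 -1.4  2.4] | turn deg [ 0.03  0.1  -0.01] 0.1 | shift after turn mm [-0.3 -1.4  2.4]
r1hi | shift now mm [ 216.4  281.1 -239.7] | turn deg [-24.06  15.22 113.76] 117.3 | shift after turn mm [ 242.8 -317.2 -154.1]
```

```bash
python3 -m crank '0.03 0 0 -0.02 0 0 0; 0.03 0 0 -0.03 0 0 0; 0.03 0 0 -0.035 0 0 0; 0.03 0 0 -0.035 0 0 0; 0.03 0 0 -0.02 0 0 0; 0.03 0 0 0 -1.415 0.895 6.692; 0.03 0 0 0 -1.415 0.895 6.692; 0.03 0 0 0 -1.415 0.895 6.692'
python3 -m crank '0.03 0 0 0 -1.415 0.895 6.692; 0.03 0 0 0 -1.415 0.895 6.692; 0.03 0 0 0 -1.415 0.895 6.692; 0.03 0 0 0 -1.415 0.895 6.692; 0.03 0 0 0 -1.415 0.895 6.692; 0.03 0 0 0 -1.415 0.895 6.692; 0.03 0 0 0 -1.415 0.895 6.692; 0.03 0 0 0 -1.415 0.895 6.692'
python3 -m crank '0.03 0 0 0 -1.415 0.895 6.692; 0.03 0 0 0 -1.415 0.895 6.692; 0.03 0 0 0 -1.415 0.895 6.692; 0.03 0 0 0 -1.415 0.895 6.692; 0.03 0 0 0 -1.415 0.895 6.692; 0.03 0 0 0 -1.415 0.895 6.692; 0.03 0 0 0 0 0 0; 0.03 0 0 0 0 0 0'
python3 g.py r1hi r1
```

```text
clock: 4.1
position: [0.6489, -0.1043, 0.1804]
tool_rot: [3.075, -0.059, 2.397]
force: [0.5, 0.3, -0.9]
grip_width: 0.0394
finger_force: 41.1
clock: 4.77
position: [0.6487, -0.1047, 0.1797]
tool_rot: [3.033, -0.281, 1.465]
force: [-0.2, -0.1, -0.3]
grip_width: 0.039
finger_force: 41.2
clock: 5.43
position: [0.6485, -0.1043, 0.1796]
tool_rot: [-3.142, -0.418, 0.735]
force: [0.4, -0.4, 0.4]
grip_width: 0.039
finger_force: 41.2
clock 5.43 pos [ 0.6485 -0.1043  0.1796] q [-0.05  0.62  0.41  1.8  -0.94  0.74  0.13] grip 0.039 F [ 0.4 -0.4  0.4]
r1hi | shift now mm [ 187.6 -315.9  -26.6] | turn deg [-0.09  0.07  0.2 ] 0.2 | shift after turn mm [ 186.5 -316.5  -26.8]
r1 | shift now mm [ 187.7 -315.7   58.4] | turn deg [-0.09  0.07  0.2 ] 0.2 | shift after turn mm [ 186.5 -316.5   58.2]
```

```bash
python3 -m crank '0.03 0.0156 -0.0264 -0.006 0 0 0.2; 0.03 0.0156 -0.0264 -0.006 0 0 0; 0.03 0.0156 -0.0264 -0.006 0 0 0; 0.03 0.0156 -0.0264 -0.006 0 0 0; 0.03 0.0156 -0.0264 -0.003 0 0 0; 0.03 0.0156 -0.0264 0 0 0 0; 0.03 0.0156 -0.0264 0 0 0 0; 0.03 0.0156 -0.0264 0 0 0 0'
python3 -m crank '0.03 0.0156 -0.0264 0 0 0 0; 0.03 0.0156 -0.0264 0 0 0 0; 0.03 0.0156 -0.0264 0 0 0 0; 0.03 0.0156 -0.0264 0 0 0 0; 0.03 0 0 0 0 0 0; 0.03 0 0 0.02 0 0 0; 0.03 0 0 0.02 0 0 0; 0.03 0 0 0 0 0 0'
python3 g.py r1; python3 -c "
from h import *
a=snap('scene','s1');b=snap('top','t1')
o=np.hstack([cv2.resize(cv2.imread('pics/s1.png')[60:320,300:560],(399,399)),cv2.resize(cv2.imread('pics/t1.png')[60:280,40:260],(399,399))]);cv2.imwrite('pics/c2.png',o)"
```

```text
clock: 6.1
position: [0.5848, 0.1231, 0.2558]
tool_rot: [-3.141, -0.418, 0.732]
force: [1.2, 0.3, -1.2]
grip_width: 0.039
finger_force: 41.2
clock: 6.77
position: [0.5689, 0.2502, 0.2413]
tool_rot: [-3.139, -0.414, 0.733]
force: [-0.9, -1.6, -1.8]
grip_width: 0.0389
finger_force: 41.1
clock 6.77 pos [0.5689 0.2502 0.2413] q [-0.84  0.42  0.51  1.97 -0.74  0.51 -0.65] grip 0.0389 F [-0.9 -1.6 -1.8]
r1 | shift now mm [-0.6  0.7 42.4] | turn deg [-0.16  0.27  0.07] 0.3 | shift after turn mm [-0.8  0.5 42.4]
```

View pics/c2.png

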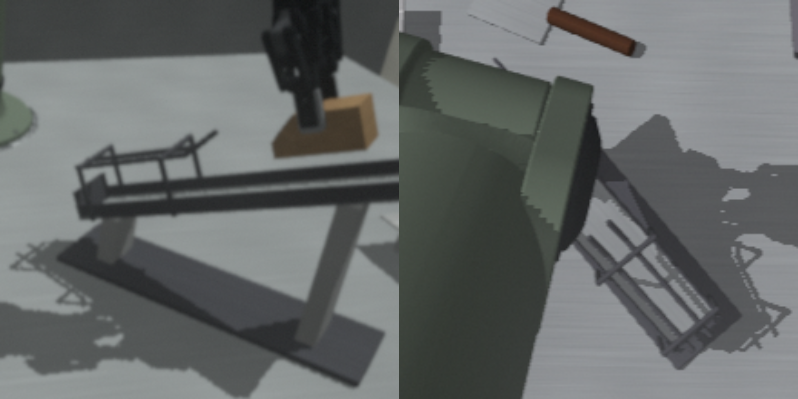

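The scene crop shows the held carton at about (325,125), over the rail, with its sloping end pointing downhill. Lowering it and letting go.

```bash
python3 -m crank '0.03 0 0 0.01 0 0 0; 0.03 0 0 0.01 0 0 0; 0.03 0 0 0.008 0 0 0; 0.03 0 0 0.005 0 0 0; 0.03 0 0 0.005 0 0 0; 0.03 0 0 0.0025 0 0 0; 0.03 0 0 0 0 0 0; 0.03 0 0 0 0 0 0'
python3 g.py r1
python3 -m crank '0.07 0 0 0 0 0 0; 0.07 0 0 0 0 0 0; 0.07 0 0 0 0 0 0; 0.07 0 0 0 0 0 0; 0.07 0 0 0 0 0 0; 0.07 0 0 0 0 0 0; 0.07 0 0 0 0 0 0; 0.07 0 0 0 0 0 0'
python3 -m crank '0.08 0 0 -0.02 0 0 0; 0.08 0 0 -0.03 0 0 0; 0.08 0 0 -0.03 0 0 0; 0.08 0 0 -0.02 0 0 0; 0.08 0 0.03 0 0 0 0; 0.08 0 0.03 0 0 0 0; 0.08 0 0.03 0 0 0 0; 0.08 0 0.03 0 0 0 0'
python3 g.py p2hi;python3 -c "
from h import *
a=snap('scene','s2')
cv2.imwrite('pics/c3.png',cv2.resize(cv2.imread('pics/s2.png')[60:320,200:560],(720,520)))"
```

```text
clock: 7.53
position: [0.5817, 0.26, 0.2068]
tool_rot: [-3.139, -0.417, 0.727]
force: [0.6, 0.7, -0.9]
grip_width: 0.0393
finger_force: 41.2
clock 7.53 pos [0.5817 0.26   0.2068] q [-0.78  0.49  0.44  1.96 -0.81  0.45 -0.58] grip 0.0393 F [ 0.6  0.7 -0.9]
r1 | shift now mm [-1.4 -0.7  4.3] | turn deg [-0.05  0.08 -0.23] 0.3 | shift after turn mm [-1.4 -0.7  4.3]
clock: 8.2
position: [0.5816, 0.2602, 0.2068]
tool_rot: [-3.139, -0.418, 0.727]
force: [0.2, -0.3, -0.7]
grip_width: 0.0698
finger_force: 0.0
clock: 8.87
position: [0.632, 0.1428, 0.2982]
tool_rot: [-3.139, -0.418, 0.728]
force: [-0.0, 0.4, 0.5]
grip_width: 0.08
finger_force: 0.0
clock 8.87 pos [0.632  0.1428 0.2982] q [-0.64  0.42  0.58  1.82 -0.71  0.73 -0.5 ] grip 0.08 F [-0.   0.4  0.5]
p2hi | shift now mm [-309.    35.1   24.7] | turn deg [  6.8  -23.33 -32.77] 40.8 | shift after turn mm [-246.8 -120.2  148.2]
```

View pics/c3.png

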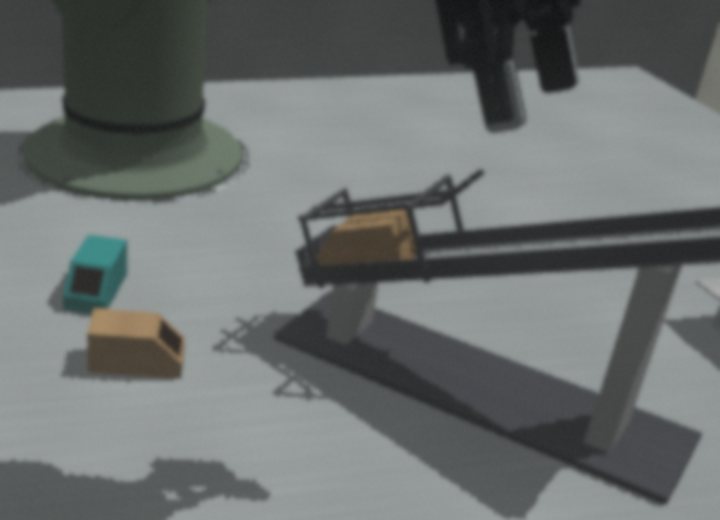

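The first carton slid to the stop, upright and slope-end down, at crop (365,235). Now the second carton.

```bash
python3 -m crank '0.06 0 0 0 1.133 -3.888 -5.462; 0.06 0 0 0 1.133 -3.888 -5.462; 0.06 0 0 0 1.133 -3.888 -5.462; 0.06 0 0 0 1.133 -3.888 -5.462; 0.06 0 0 0 1.133 -3.888 -5.462; 0.06 0 0 0 1.133 -3.888 -5.462; 0.06 -0.0274 -0.0134 0 0 0 0; 0.06 -0.0274 -0.0134 0 0 0 0'
python3 -m crank '0.06 -0.0274 -0.0134 0.015 0 0 0; 0.06 -0.0274 -0.0134 0.02 0 0 0; 0.06 -0.0274 -0.0134 0.02 0 0 0; 0.06 -0.0274 -0.0134 0.02 0 0 0; 0.06 -0.0274 -0.0134 0.02 0 0 0; 0.06 -0.0274 -0.0134 0.02 0 0 0; 0.06 -0.0274 -0.0134 0.02 0 0 0; 0.06 0 0 0.013 0 0 0'
python3 g.py p2
```

```text
clock: 9.58
position: [0.5912, 0.0986, 0.2965]
tool_rot: [-3.141, 0.003, 1.312]
force: [-0.3, -2.0, -0.3]
grip_width: 0.06
finger_force: 0.0
clock: 10.25
position: [0.4468, -0.0671, 0.149]
tool_rot: [-3.139, 0.002, 1.303]
force: [1.6, 0.3, 0.3]
grip_width: 0.0598
finger_force: 0.0
clock 10.25 pos [ 0.4468 -0.0671  0.149 ] q [-0.38  0.47  0.52  2.15 -0.39  0.62  0.15] grip 0.0598 F [1.6 0.3 0.3]
p2 | shift now mm [  4.2   4.6 111. ] | turn deg [-0.13  0.12 -0.33] 0.4 | shift after turn mm [  3.9   4.4 111. ]
```

```bash
python3 -m crank '0.06 0 0 0 0 0 -0.3; 0.06 0 0 0.02 0 0 0; 0.06 0 0 0.02 0 0 0; 0.06 0 0 0.01 0 0 0; 0.06 0 0 0 0 0 0; 0.06 0 0 0 0 0 0; 0.06 0 0 0 0 0 0; 0.06 0 0 0 0 0 0'
python3 g.py p2
```

```text
clock: 10.92
position: [0.4514, -0.0633, 0.101]
tool_rot: [3.141, 0.0, 1.314]
force: [0.1, -0.3, -0.3]
grip_width: 0.06
finger_force: 0.0
clock 10.92 pos [ 0.4514 -0.0633  0.101 ] q [-0.32  0.56  0.43  2.17 -0.47  0.5   0.22] grip 0.06 F [ 0.1 -0.3 -0.3]
p2 | shift now mm [-0.9  0.8 63. ] | turn deg [0.06 0.01 0.26] 0.3 | shift after turn mm [-0.9  0.9 63. ]
```

Settled on target; descend, close, lift.

```bash
python3 -m crank '0.06 0 0 0.01 0 0 0; 0.06 0 0 0.02 0 0 0; 0.06 0 0 0.015 0 0 0; 0.06 0 0 0.01 0 0 0; 0.06 0 0 0.0065 0 0 0; 0.06 0 0 0 0 0 0; 0.06 0 0 0 0 0 0; 0.06 0 0 0 0 0 0'
python3 -m crank '0.03 0 0 0 0 0 0; 0.03 0 0 0 0 0 0; 0.03 0 0 0 0 0 0; 0.03 0 0 0 0 0 0; 0.03 0 0 0 0 0 0; 0.03 0 0 0 0 0 0; 0.03 0 0 0 0 0 0; 0.03 0 0 0 0 0 0' 40
python3 g.py p2
python3 -m crank '0.03 0 0 -0.01 0 0 0; 0.03 0 0 -0.03 0 0 0; 0.03 0 0 -0.035 0 0 0; 0.03 0 0 -0.035 0 0 0; 0.03 0 0 -0.035 0 0 0; 0.03 0 0 -0.035 0 0 0; 0.03 0 0 -0.02 0 0 0; 0.03 0 0 0 0 0 0'
python3 g.py r2hi r2
```

```text
clock: 11.58
position: [0.451, -0.0636, 0.0391]
tool_rot: [3.141, 0.001, 1.313]
force: [0.5, -1.0, 0.1]
grip_width: 0.0602
finger_force: 0.0
clock: 12.25
position: [0.451, -0.0635, 0.0393]
tool_rot: [3.141, 0.0, 1.313]
force: [-0.7, -0.1, 10.4]
grip_width: 0.0391
finger_force: 39.4
clock 12.25 pos [ 0.451  -0.0635  0.0393] q [-0.22  0.67  0.3   2.19 -0.56  0.36  0.29] grip 0.0391 F [-0.7 -0.1 10.4]
p2 | shift now mm [-0.8  1.2  1.3] | turn deg [0.04 0.01 0.25] 0.3 | shift after turn mm [-0.7  1.2  1.3]
clock: 12.92
position: [0.452, -0.0635, 0.2429]
tool_rot: [3.137, -0.002, 1.313]
force: [0.4, 0.3, -0.4]
grip_width: 0.0392
finger_force: 41.7
clock 12.92 pos [ 0.452  -0.0635  0.2429] q [-0.52  0.31  0.66  2.06 -0.26  0.84  0.03] grip 0.0392 F [ 0.4  0.3 -0.4]
r2hi | shift now mm [317.9  23.7 -36.2] | turn deg [ -30.31   -8.84 -143.94] 147.4 | shift after turn mm [-269.5  154.9   79.4]
r2 | shift now mm [346.6  42.3  41.6] | turn deg [ -30.31   -8.84 -143.94] 147.4 | shift after turn mm [-269.5  154.9  164.4]
```

```bash
python3 -m crank '0.03 0.0093 0.0265 0 0 0 0; 0.03 0.0093 0.0265 0 0 0 0; 0.03 0.0093 0.0265 0 0 0 0; 0.03 0.0093 0.0265 0 0 0 0; 0.03 0.0093 0.0265 0 0 0 0; 0.03 0.0093 0.0265 0 0 0 0; 0.03 0 0 0 -1.378 -0.402 -6.543; 0.03 0 0 0 -1.378 -0.402 -6.543'
python3 -m crank '0.03 0 0 0 -1.378 -0.402 -6.543; 0.03 0 0 0 -1.378 -0.402 -6.543; 0.03 0 0 0 -1.378 -0.402 -6.543; 0.03 0 0 0 -1.378 -0.402 -6.543; 0.03 0 0 0 -1.378 -0.402 -6.543; 0.03 0 0 0 -1.378 -0.402 -6.543; 0.03 0 0 0 -1.378 -0.402 -6.543; 0.03 0 0 0 -1.378 -0.402 -6.543'
python3 -m crank '0.03 0 0 0 -1.378 -0.402 -6.543; 0.03 0 0 0 -1.378 -0.402 -6.543; 0.03 0 0 0 -1.378 -0.402 -6.543; 0.03 0 0 0 -1.378 -0.402 -6.543; 0.03 0 0 0 -1.378 -0.402 -6.543; 0.03 0 0 0 -1.378 -0.402 -6.543; 0.03 0 0 0 0 0 0; 0.03 0 0 0 0 0 0'
python3 g.py r2hi r2
```

```text
clock: 13.58
position: [0.6194, -0.0499, 0.2375]
tool_rot: [3.097, 0.022, 1.546]
force: [0.6, -1.0, -1.8]
grip_width: 0.0391
finger_force: 41.6
clock: 14.25
position: [0.6182, -0.0498, 0.2386]
tool_rot: [2.986, 0.18, 2.453]
force: [-0.3, -0.1, -1.0]
grip_width: 0.0388
finger_force: 41.6
clock: 14.92
position: [0.6183, -0.0508, 0.2384]
tool_rot: [3.014, 0.321, 3.135]
force: [-0.1, 0.2, -0.7]
grip_width: 0.0392
finger_force: 41.6
clock 14.92 pos [ 0.6183 -0.0508  0.2384] q [ 0.11  0.41 -0.06  1.88 -0.22  0.55  1.81] grip 0.0392 F [-0.1  0.2 -0.7]
r2hi | shift now mm [ 47.9 293.5 -22.6] | turn deg [ -8.27  -2.8  -39.59] 40.5 | shift after turn mm [-150.5  256.5   21.5]
r2 | shift now mm [ 48.1 306.1  61.5] | turn deg [ -8.27  -2.8  -39.59] 40.5 | shift after turn mm [-150.5  256.5  106.5]
```

```bash
python3 -m crank '0.03 0.005 0.03 -0.01 0 0 0; 0.03 0.005 0.03 -0.01 0 0 0; 0.03 0.005 0.03 -0.01 0 0 0; 0.03 0.005 0.03 -0.01 0 0 0; 0.03 0.005 0.03 -0.01 0 0 0; 0.03 0.005 0.03 0 0 0 0; 0.03 0.005 0.03 0 0 0 0; 0.03 0.005 0.03 0 0 0 0'
python3 -m crank '0.03 0.004 0.03 0 0 0 0; 0.03 0.004 0.024 0 0 0 0; 0.03 0 0 0 -1.378 -0.467 -6.6; 0.03 0 0 0 -1.378 -0.467 -6.6; 0.03 0 0 0 -1.378 -0.467 -6.6; 0.03 0 0 0 -1.378 -0.467 -6.6; 0.03 0 0 0 -1.378 -0.467 -6.6; 0.03 0 0 0 -1.378 -0.467 -6.6'
python3 -m crank '0.03 0 0 0 0 0 0; 0.03 0 0 0 0 0 0; 0.03 0 0 0 0 0 0; 0.03 0 0 0 0 0 0; 0.03 0 0 0 0 0 0; 0.03 0 0 0 0 0 0; 0.03 0 0 0 0 0 0; 0.03 0 0 0 0 0 0'
python3 g.py r2hi r2
```

```text
clock: 15.58
position: [0.5549, 0.1836, 0.3022]
tool_rot: [3.014, 0.323, 3.136]
force: [0.7, 0.5, -0.7]
grip_width: 0.0392
finger_force: 41.6
clock: 16.25
position: [0.5455, 0.2359, 0.3056]
tool_rot: [-3.14, 0.419, -2.403]
force: [0.2, -0.1, -1.3]
grip_width: 0.0391
finger_force: 41.6
clock: 16.92
position: [0.5459, 0.2356, 0.3056]
tool_rot: [-3.14, 0.419, -2.405]
force: [-0.3, -0.6, -0.1]
grip_width: 0.0391
finger_force: 41.6
clock 16.92 pos [0.5459 0.2356 0.3056] q [-0.24  0.26 -0.25  1.93 -0.08  0.55  1.9 ] grip 0.0391 F [-0.3 -0.6 -0.1]
r2hi | shift now mm [ 2.4 -5.  27.1] | turn deg [0.04 0.03 0.29] 0.3 | shift after turn mm [ 2.3 -5.  27.1]
r2 | shift now mm [  2.4  -5.1 112.1] | turn deg [0.04 0.03 0.29] 0.3 | shift after turn mm [  2.3  -5.  112.1]
```

```bash
python3 -m crank '0.03 0.002 -0.005 0.01 0 0 0.3; 0.03 0 0 0.02 0 0 0; 0.03 0 0 0.025 0 0 0; 0.03 0 0 0.02 0 0 0; 0.03 0 0 0.015 0 0 0; 0.03 0 0 0.01 0 0 0; 0.03 0 0 0 0 0 0; 0.03 0 0 0 0 0 0'
python3 g.py r2
```

```text
clock: 17.58
position: [0.5782, 0.2576, 0.2131]
tool_rot: [3.141, 0.419, -2.41]
force: [-0.3, 0.1, -0.3]
grip_width: 0.0393
finger_force: 41.6
clock 17.58 pos [0.5782 0.2576 0.2131] q [-0.29  0.44 -0.22  1.94 -0.04  0.36  1.87] grip 0.0393 F [-0.3  0.1 -0.3]
r2 | shift now mm [ 0.1  0.2 11.8] | turn deg [ 0.05 -0.01  0.  ] 0.1 | shift after turn mm [ 0.1  0.2 11.8]
```

```bash
python3 -m crank '0.03 0 0 0.004 0 0 0; 0.03 0 0 0.004 0 0 0; 0.03 0 0 0.002 0 0 0; 0.03 0 0 0 0 0 0; 0.03 0 0 0 0 0 0; 0.03 0 0 0 0 0 0; 0.03 0 0 0 0 0 0; 0.03 0 0 0 0 0 0'
python3 g.py r2
python3 -m crank '0.07 0 0 0 0 0 0; 0.07 0 0 0 0 0 0; 0.07 0 0 0 0 0 0; 0.07 0 0 0 0 0 0; 0.07 0 0 0 0 0 0; 0.07 0 0 0 0 0 0; 0.07 0 0 0 0 0 0; 0.07 0 0 0 0 0 0'
python3 -m crank '0.08 0 0 -0.02 0 0 0; 0.08 0 0 -0.03 0 0 0; 0.08 0 0 -0.03 0 0 0; 0.08 0 0 -0.02 0 0 0; 0.08 0 -0.03 0 0 0 0; 0.08 0 -0.03 0 0 0 0; 0.08 0 -0.03 0 0 0 0; 0.08 0 -0.03 0 0 0 0'
python3 g.py;python3 -c "
from h import *
a=snap('scene','s2')
cv2.imwrite('pics/c4.png',cv2.resize(cv2.imread('pics/s2.png')[60:320,200:560],(720,520)))"
```

```text
clock: 18.25
position: [0.5813, 0.2605, 0.2045]
tool_rot: [3.141, 0.42, -2.41]
force: [0.1, 0.5, -1.3]
grip_width: 0.0389
finger_force: 41.6
clock 18.25 pos [0.5813 0.2605 0.2045] q [-0.3   0.46 -0.21  1.94 -0.04  0.35  1.86] grip 0.0389 F [ 0.1  0.5 -1.3]
r2 | shift now mm [0.5 0.1 2.2] | turn deg [0.04 0.04 0.02] 0.1 | shift after turn mm [0.5 0.1 2.2]
clock: 18.92
position: [0.5813, 0.2605, 0.2043]
tool_rot: [3.141, 0.419, -2.41]
force: [0.8, 0.0, 0.6]
grip_width: 0.0699
finger_force: 0.0
clock: 19.58
position: [0.632, 0.1428, 0.296]
tool_rot: [3.141, 0.42, -2.41]
force: [0.2, 1.3, -0.5]
grip_width: 0.0798
finger_force: 0.0
clock 19.58 pos [0.632  0.1428 0.296 ] q [-0.01  0.38 -0.27  1.79 -0.16  0.62  2.17] grip 0.0798 F [ 0.2  1.3 -0.5]
```

View pics/c4.png

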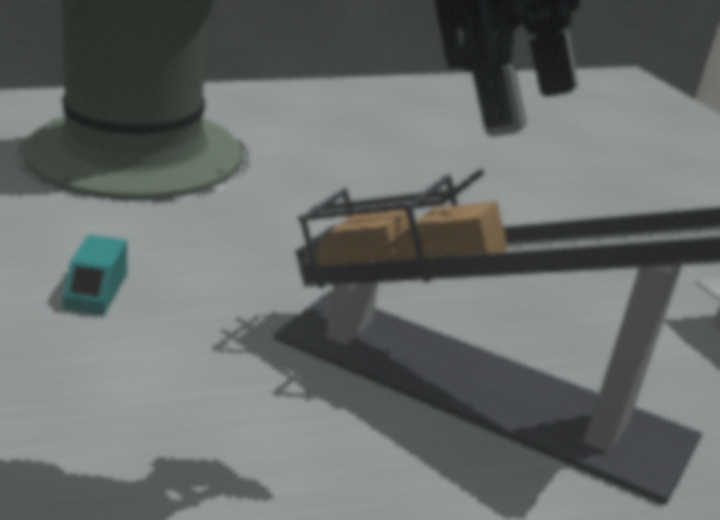

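The crop shows both cartons end to end against the stop at (365,235) and (460,230), upright and slope-end down, with the gripper clear.

```bash
python3 -m crank '0.08 0 0 0 0 0 0; 0.08 0 0 0 0 0 0; 0.08 0 0 0 0 0 0; 0.08 0 0 0 0 0 0; 0.08 0 0 0 0 0 0; 0.08 0 0 0 0 0 0; 0.08 0 0 0 0 0 0; 0.08 0 0 0 0 0 0' >/dev/null; python3 -c "
from workcell import bot; print(bot.job_done())"
```

```text
the job is handed in; nothing more can be done
None
```

I loaded both sloping-end cartons into the rail and handed the job in at about 20 s; the last picture shows them one behind the other against the stop, upright, with sloping ends downhill, and I never touched the plain box or the turquoise look-alike.

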